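# Change over to the next specimen at the microscope bench

## Task

The two small vials in the rack are finished with: press both of their hinged caps fully shut. Then flick the large vial's cap wide open, so that it stays standing up, and finally turn the lamp selector the shorter way round until its lever points at the ring-shaped mark, not the solid disc. Leave the dish, spatula, dropper bottle and slide box where they are.

Things in the scene. Friction and masses are not known exactly. Their poses are not given: they have to be found in the camera images.
- rack: Black plastic block, 74 x 250 x 22 mm, with a low rim (to 32 mm) along its far edge, fixed to the table; it holds the three vials in a row along its y, 78 mm apart, in any order. Origin: centre of its underside.
- vial_wide: Small vial whose cap starts wide open: clear round tube, outer diameter 28 mm, 50 mm from its foot to its rim, fixed upright on the rack's top (22 mm above the table). Origin: centre of its foot. Its +x points to its hinge side (far from the robot), its -x to the cap's lip.
- vial_ajar: Small vial whose cap starts partly open: clear round tube, outer diameter 28 mm, 50 mm from its foot to its rim, fixed upright on the rack's top (22 mm above the table). Origin: centre of its foot. Its +x points to its hinge side (far from the robot), its -x to the cap's lip.
- vial_large: The large vial, whose cap starts shut: clear round tube, outer diameter 40 mm, 62 mm from its foot to its rim, fixed upright on the rack's top (22 mm above the table). Origin: centre of its foot. Its +x points to its hinge side (far from the robot), its -x to the cap's lip.
- cap_wide (a joint): Angle of the cap of the small vial that starts wide open: 0 = shut flat on the rim, grows as the lip swings up and back over the hinge, about 1.57 = standing upright, 2.0 = stop. Stiff hinge: the cap stays at whatever angle it is left; about 0.5 N at the lip moves it. The cap is a white plastic disc, diameter 30 mm, 5 mm thick, with a lip 14 mm wide and 5 mm thick; the lip's end is 46 mm from the hinge and sticks out 16 mm clear of the tube wall.
- cap_ajar (a joint): Angle of the cap of the small vial that starts partly open: 0 = shut flat on the rim, grows as the lip swings up and back over the hinge, about 1.57 = standing upright, 2.0 = stop. Stiff hinge: the cap stays at whatever angle it is left; about 0.5 N at the lip moves it. The cap is a white plastic disc, diameter 30 mm, 5 mm thick, with a lip 14 mm wide and 5 mm thick; the lip's end is 46 mm from the hinge and sticks out 16 mm clear of the tube wall.
- cap_large (a joint): Angle of the large vial's cap: 0 = shut flat on the rim, grows as the lip swings up and back over the hinge, about 1.57 = standing upright, 2.0 = stop. Stiff hinge: the cap stays at whatever angle it is left; about 0.5 N at the lip moves it. The cap is a white plastic disc, diameter 42 mm, 5 mm thick, with a lip 14 mm wide and 5 mm thick; the lip's end is 60 mm from the hinge and sticks out 18 mm clear of the tube wall.
- hinge_wide (a point): Hinge line of vial_wide's cap, at the rim's height on the tube's +x side, in line with the underside of the shut cap; it runs along this point's y, and the shut cap reaches from here along -x. Does not move with the cap.
- hinge_ajar (a point): Hinge line of vial_ajar's cap, at the rim's height on the tube's +x side, in line with the underside of the shut cap; it runs along this point's y, and the shut cap reaches from here along -x. Does not move with the cap.
- hinge_large (a point): Hinge line of vial_large's cap, at the rim's height on the tube's +x side, in line with the underside of the shut cap; it runs along this point's y, and the shut cap reaches from here along -x. Does not move with the cap.
- lip_wide (a point): Middle of the outer end of the lip of vial_wide's cap (half way through its 5 mm thickness); moves with the cap.
- lip_ajar (a point): Middle of the outer end of the lip of vial_ajar's cap (half way through its 5 mm thickness); moves with the cap.
- lip_large (a point): Middle of the outer end of the lip of vial_large's cap (half way through its 5 mm thickness); moves with the cap.
- lamp_box: Cream lamp control box, 150 x 150 x 40 mm, fixed to the table; the selector turns on the middle of its top. Origin: centre of its underside.
- selector (a joint): Angle of the endless lamp selector relative to the box: 0 = lever points along the box's +x, grows anticlockwise seen from above, goes on counting past 2 pi (6.28, pointing along +x again). No stops either way; it stays where it is left; about 1 N at the lever's end turns it.
- selector_axis (a point): Point on the selector's axis, 59 mm above the table, turning with it: its +x points along the lever. The selector is a black disc of diameter 48 mm, its top 49 mm above the table, carrying a black lever bar 10 mm wide, reaching 36 mm from the axis on the pointing side and 14 mm on the other, standing from 49 to 69 mm above the table, with a thin white line on top of the pointing side.
- selector_tip (a point): Pointing end of the lever, 36 mm from the axis, 59 mm above the table.
- mark_ring: Flat black ring-shaped mark (outer diameter 29 mm, hole about 21 mm) on top of the lamp box, 55 mm from the selector's axis: the position wanted. Origin: its centre. Ring and disc lie on opposite sides of the box, either way round, 1.9 rad either side of the box's +x.
- mark_disc: Flat solid black disc mark, diameter 29 mm, on top of the lamp box, 55 mm from the axis: not wanted. Origin: its centre.
- dish: Loose shallow glass dish, diameter 80 mm, 16 mm high: leave alone. Origin: centre of its underside.
- spatula: Loose steel spatula, 160 mm long, lying on the table: leave alone. Long axis: its x; 14 mm wide, 5 mm high.
- dropper_bottle: Loose amber bottle, diameter 36 mm, 70 mm high: leave alone. Origin: centre of its underside.
- slide_box: Loose grey slide box, 60 x 95 x 30 mm: leave alone. Origin: centre of its underside.
Things that resemble listed ones, but are neither listed nor needed, are in the scene too. There is more than one size of the lamp_box; the job needs the middle-sized.

How it is judged:
On the way, in this order (a step that is already met when the one before it is completed fails the run):
1. both small vials' caps are pressed shut (within 0.08 rad), the large one still shut (value of joint each of cap_wide, cap_ajar below 0.08 rad and value of joint cap_large below 0.3 rad), for 0.2 s.
2. the large vial's cap is open by more than 1.2 rad (value of joint each of cap_wide, cap_ajar below 0.08 rad and value of joint cap_large above 1.2 rad), for 0.2 s.
3. the selector's lever points at the ring mark (x of mark_ring in the frame of selector_axis above 0.03 m and y of mark_ring in the frame of selector_axis between -0.007 and 0.007 m), for 0.2 s.
At the end, for the whole second after the job is handed in: Both small caps shut within 0.08 rad (under 4 mm of gap at the lip), the large cap standing open by more than 1.2 rad, the selector's lever pointing at the ring mark so that its line passes within 7 mm of the mark's centre, nothing moving (all of step 2 and all of step 3 and velocity of joint selector between -0.1 and 0.1 rad/s and velocity of joint cap_large between -0.1 and 0.1 rad/s); the robot touches nothing.
It fails at once if the selector is turned the longer way round (more than 2.85 rad from where it started) (distance of selector_tip from where it was at the start of the episode above 0.0712361 m).
It fails at once if the dish is moved more than 20 mm (distance of dish from where it was at the start of the episode above 0.02 m).
It fails at once if the spatula is moved more than 20 mm (distance of spatula from where it was at the start of the episode above 0.02 m).
It fails at once if the dropper bottle is moved more than 20 mm (distance of dropper_bottle from where it was at the start of the episode above 0.02 m).
It fails at once if the slide box is moved more than 20 mm (distance of slide_box from where it was at the start of the episode above 0.02 m).
It also fails if it takes over 61 s, if anything falls off the work surface, if the arm or the gripper's body presses on something with over 40 N, if the wrist force passes 120 N, or if a joint passes its speed limit or range.

## Robot

A 6-joint arm with a two-finger parallel gripper is mounted at the origin on the work surface. World frame = base frame: x ahead of the robot, y to its left, z up, the work surface at z = 0. Lengths are in m, angles in rad, forces in N, time in s.
With the tool pointing down it reaches from about 0.4 to 0.825 m from the base axis. Payload 7 kg.
Tool frame: the origin (TCP) lies at the very end of the fingers, on their centre line; the grasp point (between the pads) lies 19 mm behind it (arm.pinch_z is the z of the grasp point in the tool frame, in m); z points along the fingers, y is the direction in which the jaws open and shut (so a half turn about z gives the same grasp; the last joint's range is limited). The gripper opens to 88 mm and grips with 3 to 60 N. Pads are 19 mm wide; open, the fingers measure 130 mm over their backs; the gripper's body (78 mm by 193 mm) begins 47 mm behind the grasp point.
Start: joints at [-1.048, 0.359, 0.012, 0, -1.224, -0.288], TCP at [0.157, -0.656, 0.227] pointing down, gripper open.
Joint ranges: [-3.07, 3.07], [-1.43, 2.12], [-1.02, 1.25], [-3.03, 1.67], [-3.05, -0], [-3.03, 3.03]. Speed limits (rad/s): [2.39, 2.39, 3.01, 3.14, 3.14, 3.14].

## Interface

Orientations are given as [roll, pitch, yaw] about the fixed x, y, z axes, in that order (R = Rz(yaw) Ry(pitch) Rx(roll)).
In Python, from station import arm gives the robot as it stands.
- The arm moves only by the tool drive_tool, never from a script. Its argument "targets" is a list of rows, each a list of 6 numbers: the shift along the world's x, y, z in units of 0.04 m (1.0 is 0.04 m), then the turn, a rotation vector about the world's x, y, z in units of 6 degrees (1.0 is 6 degrees). In form: [[x, y, z, wx, wy, wz], ...]. A call has 1 to 5 rows; each row shifts and turns the commanded pose from where the row before left it; what a row does not reach is not made up. A row lasts 1/8 s, in which the tool goes at most 62.5 mm and 10.7 degrees, less where a joint would pass 70% of its speed; a pose out of reach is approached as far as the arm can. A call with a number of a shift or a turn outside -1 to 1 is refused whole. A call with a gripper value outside its range is refused whole. "claw" is the opening, from 0 (shut) to 1 (fully open), set as the call begins (left out, the last holds). The fingers move at their own pace and stop on an object; "newtons" is the grip in N (left out, the last holds). Time passes only in rows, so rows that do not move let the fingers close. It gives the time, the measured TCP pose, the force and the opening at its end, in the units of the state.
- arm.get_state(): the state, without advancing time (a new reading comes with each control period).
- arm.grab_frame(name): name is "scene" or "side" or "wrist"; returns (picture, depth): 480x640x3 uint8, red, green, blue; 480x640 float32, m along the optical axis (not along the pixel's ray), 0 where there is no reading.
- arm.get_calibration(name): a dict with "mtx" (3x3 intrinsics, pixels), "origin" and "rotation" of the camera in the world. Camera axes: x right, y up, looking along -z (the intrinsics and any distortion apply to the point x, -y, -z); pixel columns grow to the right and rows downward; lengths in m; the calibration is good to about 2 mm. A picture is of the moment at which its call begins: read the wrist's pose just before it. get_calibration takes no time and is no camera call; for the wrist camera it gives the pose at the moment of the call.
- arm.job_done(): hands the job in, once; it reports no verdict.
Trained networks look in the newest picture that a camera, given by its name, has taken for a name from the list of things; names that differ only in an ending like _2 or _b are one class to them, and where a whole thing is asked for, a point or a joint stands for the part that bears it (a point fixed in the world has none). Each returns a list of dicts, best first, with "score" (0 to 1); they miss things now and then, are a little off and sometimes report something else, mostly with a low value. They report only what shows in the picture. A call takes as long as a camera call. They do not tell look-alikes from the thing itself.
- arm.search_frame(target, camera): "point" ([x, y, z] in m, in the coordinates of the camera as it stood for that picture, good to about 4 mm: the middle of the surface that is visible of it).
- arm.cut_out(target, camera): "pixels" (480x640 bool, what is visible of it).
- arm.landmark_of(target, camera): "point" ([x, y, z] in m, in the coordinates of the camera as it stood for that picture, good to about 4 mm: a listed point, or the origin of a listed thing).
The state is a dict: "t": time; "q": joint angles; "qd": joint speeds; "joint_efforts": joint torques, N m; "eef_pos": TCP position; "ee_rot": TCP orientation; "force": force on the tool from outside, world axes, zero at the start; "moment": the same for the moment, N m; "width": finger opening in m.
Only numpy, scipy, OpenCV 4.12 (cv2) and the standard library are available. Lean on these libraries where they do the work, as an engineer would, in place of code of your own. Each camera call takes 0.05 s, during which the arm holds its last target. There are 200 camera calls.

## Working session

There is one attempt and no reset: what is moved stays moved. The work goes in short steps, Python scripts to look and compute and a tool call to move; the robot and the scene stay as the last step left them, time stands still between calls to the robot, and variables do not carry over. Pictures are saved under pics/ and viewed, about 8 in all and at most 12, crops included, and the job is handed in when it is done.

Besides the shell and the picture viewer there is one more tool, called after "Request:" as name(argument=value, ...), one argument or row to a line, values as JSON. drive_tool: Moves the arm, as the interface text tells. Shifts and turns lie within -1 to 1; 1 stands for 0.04 m of shift or 6 degrees of turn. Its arguments: {"type":"object","properties":{"targets":{"type":"array"},"claw":{"type":"number"},"newtons":{"type":"number"}},"required":["targets"]}

```bash
mkdir -p pics; ls
cat > h.py <<'E'
import numpy as np, cv2
from station import arm
def w(cam,p,c=None):
    c=c or arm.get_calibration(cam); return np.array(c["rotation"])@np.array(p)+np.array(c["origin"])
def cloud(cam,d):
    c=arm.get_calibration(cam);K=np.array(c["mtx"]);v,u=np.mgrid[:480,:640]
    P=np.stack([(u-K[0,2])/K[0,0]*d,-(v-K[1,2])/K[1,1]*d,-d],-1)
    return P@np.array(c["rotation"]).T+np.array(c["origin"])
def px(cam,p):
    c=arm.get_calibration(cam);K=np.array(c["mtx"]);q=np.array(c["rotation"]).T@(np.array(p)-np.array(c["origin"]))
    return K[0,2]+K[0,0]*q[0]/-q[2],K[1,2]-K[1,1]*q[1]/-q[2]
E
python3 - <<'E'
from h import *
np.set_printoptions(precision=4,suppress=True)
for n in ["scene","side"]:
    im,d=arm.grab_frame(n); cv2.imwrite(f"pics/{n}0.png",im[:,:,::-1]); c=arm.get_calibration(n); print(n,c); np.save(f"pics/{n}0.npy",d)
    for t in ["hinge_wide","hinge_ajar","hinge_large","lip_wide","lip_ajar","lip_large","selector_axis","selector_tip","mark_ring","mark_disc","lamp_box","rack"]:
        for r in arm.landmark_of(t,n)[:3]: p=w(n,r["point"]); print(t,round(r["score"],2),p,np.round(px(n,p)))
print(arm.get_state())
E
```

```text
pics
scene {'mtx': array([[504.2407,   0.    , 312.4026],
       [  0.    , 504.2407, 243.5165],
       [  0.    ,   0.    ,   1.    ]]), 'origin': array([ 0.9323, -0.5952,  0.88  ]), 'rotation': array([ 0.6458, -0.0035,  0.6619])}Traceback (most recent call last):
  File "<stdin>", line 6, in <module>
  File "h.py", line 11, in px
    return K[0,2]+K[0,0]*q[0]/-q[2],K[1,2]-K[1,1]*q[1]/-q[2]
                         ~^^^
IndexError: invalid index to scalar variable.
```

```bash
cat > h.py <<'E'
import numpy as np, cv2
from scipy.spatial.transform import Rotation as Ro
from station import arm
np.set_printoptions(precision=4,suppress=True)
def cal(cam):
    c=arm.get_calibration(cam); return np.array(c["mtx"]),np.array(c["origin"]),Ro.from_euler("xyz",c["rotation"]).as_matrix()
def w(cam,p):
    K,o,R=cal(cam); return R@np.array(p)+o
def cloud(cam,d):
    K,o,R=cal(cam);v,u=np.mgrid[:480,:640]
    return np.stack([(u-K[0,2])/K[0,0]*d,-(v-K[1,2])/K[1,1]*d,-d],-1)@R.T+o
def px(cam,p):
    K,o,R=cal(cam);q=R.T@(np.array(p)-o)
    return K[0,2]+K[0,0]*q[0]/-q[2],K[1,2]-K[1,1]*q[1]/-q[2]
E
python3 - <<'E'
from h import *
for n in ["scene","side"]:
    im,d=arm.grab_frame(n); cv2.imwrite(f"pics/{n}0.png",im[:,:,::-1]); print(n,arm.get_calibration(n)); np.save(f"pics/{n}0.npy",d)
    for t in ["hinge_wide","hinge_ajar","hinge_large","lip_wide","lip_ajar","lip_large","selector_axis","selector_tip","mark_ring","mark_disc","lamp_box","rack"]:
        for r in arm.landmark_of(t,n)[:3]: p=w(n,r["point"]); print(t,round(r["score"],2),p,np.round(px(n,p)))
print(arm.get_state())
E
```

```text
scene {'mtx': array([[504.2407,   0.    , 312.4026],
       [  0.    , 504.2407, 243.5165],
       [  0.    ,   0.    ,   1.    ]]), 'origin': array([ 0.9323, -0.5952,  0.88  ]), 'rotation': array([ 0.6458, -0.0035,  0.6619])}
hinge_wide 0.81 [0.6155 0.2145 0.0743] [420. 164.]
hinge_ajar 0.56 [0.5894 0.0584 0.074 ] [372. 199.]
hinge_ajar 0.3 [ 0.7834 -0.1317  0.0011] [397. 328.]
hinge_large 0.58 [0.6072 0.1403 0.0837] [400. 178.]
hinge_large 0.53 [0.3708 0.0156 0.0015] [283. 188.]
lip_wide 0.66 [0.6119 0.2139 0.1218] [422. 148.]
lip_wide 0.17 [ 0.4705 -0.275   0.0423] [226. 282.]
lip_ajar 0.47 [0.5637 0.0606 0.1056] [364. 183.]
lip_large 0.55 [0.5472 0.1444 0.0905] [379. 163.]
selector_axis 0.73 [ 0.3817 -0.5013  0.0772] [ 97. 330.]
selector_axis 0.59 [ 0.4995 -0.2274  0.0617] [252. 268.]
selector_axis 0.53 [ 0.7201 -0.3259  0.0432] [310. 376.]
selector_tip 0.88 [ 0.4356 -0.5135  0.0829] [110. 352.]
selector_tip 0.86 [ 0.5354 -0.2258  0.0585] [267. 278.]
selector_tip 0.62 [ 0.7439 -0.3281  0.0385] [320. 386.]
mark_ring 0.4 [ 0.4954 -0.1757  0.0415] [268. 256.]
mark_disc 0.49 [ 0.4675
[... 1291 characters left out ...]
323. 210.]
lamp_box 0.71 [ 0.3862 -0.5012  0.0014] [475. 222.]
lamp_box 0.68 [ 0.5007 -0.235   0.0016] [380. 260.]
rack 0.73 [0.565  0.0674 0.1079] [270. 288.]
rack 0.56 [ 0.5913  0.1473 -0.0032] [234. 350.]
rack 0.35 [0.6035 0.2163 0.0239] [202. 361.]
{'t': 1.4, 'q': array([-1.0479,  0.3586,  0.0119,  0.    , -1.2241, -0.2881]), 'qd': array([-0.0012, -0.0004, -0.0004,  0.0005,  0.    ,  0.0004]), 'joint_efforts': array([  0.    , -58.2362,  29.3301,   7.0026,   0.0125,   0.    ]), 'eef_pos': array([ 0.157 , -0.6565,  0.2265]), 'ee_rot': array([ 3.1416, -0.    , -2.9068]), 'force': array([-0.7617, -0.5455,  0.4058]), 'moment': array([-0.0228,  0.0017, -0.0097]), 'width': 0.08727022493547433}
```

View pics/scene0.png

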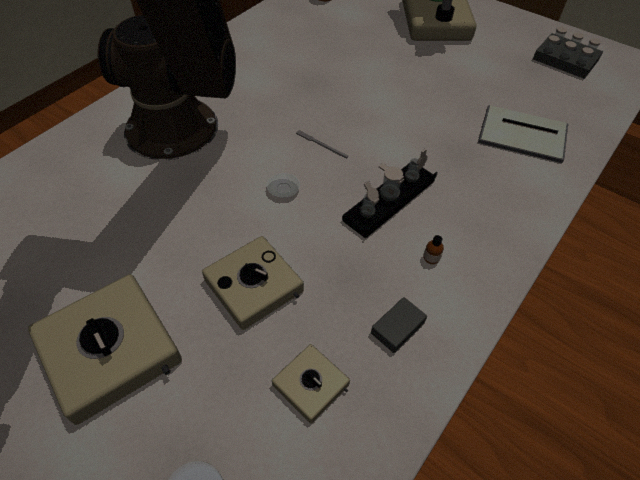

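View pics/side0.png

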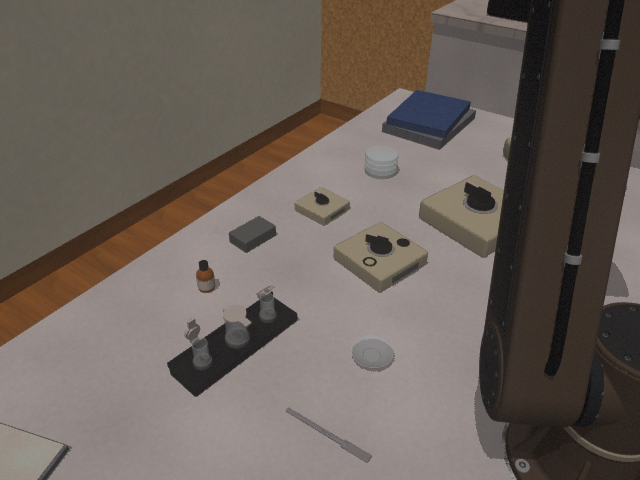

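The three candidate lamp boxes in the scene view are the large one at (105,345), the middle one at (253,280) and the small one at (310,382). The middle one fits: it is the middle size, and it carries the ring at (268,256) and the disc at (226,281). The vials are in the rack at (388,195): ajar at (370,200), large at (391,185) and wide at (415,170). I'll fly over the middle box and confirm it with the wrist camera.

Request:
drive_tool(
  targets=[
    [0.7,1,0,0,0,-0.4],
    [0.7,1,0,0,0,-0.4],
    [0.7,1,0,0,0,-0.4],
    [0.7,1,0,0,0,-0.4],
    [0.7,1,0,0,0,-0.4],
  ],
  claw=0,
)

```text
t: 2.02
eef_pos: [0.2978, -0.4552, 0.2268]
ee_rot: [-3.141, 0.0, -3.118]
force: [1.1, -0.5, -0.8]
width: 0.0434
```

Request:
drive_tool(
  targets=[
    [0.8,1,0.3,0,0,-0.35],
    [0.8,1,0.3,0,0,-0.35],
    [0.8,1,0.3,0,0,-0.35],
    [0.8,1,0.3,0,0,-0.35],
    [0.8,1,0.3,0,0,-0.35],
  ],
)

```text
t: 2.65
eef_pos: [0.4579, -0.255, 0.2874]
ee_rot: [-3.142, 0.001, 2.983]
force: [1.0, -0.9, 0.5]
width: 0.0013
```

Run:
```python
from h import *
print(arm.get_state()["eef_pos"],arm.get_state()["ee_rot"],arm.get_calibration("wrist"))
im,d=arm.grab_frame("wrist"); cv2.imwrite("pics/w0.png",im[:,:,::-1]); np.save("pics/w0.npy",cloud("wrist",d))
for t in ["selector_axis","selector_tip","mark_ring","mark_disc","lamp_box"]:
    for r in arm.landmark_of(t,"wrist")[:3]: p=w("wrist",r["point"]); print(t,round(r["score"],2),p,np.round(px("wrist",p)))
```

```text
[ 0.4579 -0.255   0.2874] [-3.1416  0.0009  2.9827] {'mtx': array([[380.2372,   0.    , 319.5404],
       [  0.    , 380.2372, 240.356 ],
       [  0.    ,   0.    ,   1.    ]]), 'origin': array([ 0.379 , -0.2428,  0.4457]), 'rotation': array([-0.3018,  0.0004,  1.4125])}
selector_axis 0.97 [ 0.5026 -0.2303  0.0578] [348. 237.]
selector_axis 0.89 [ 0.3909 -0.5047  0.0845] [ 47. 177.]
selector_axis 0.65 [0.5842 0.0612 0.0255] [601. 259.]
selector_tip 0.86 [ 0.536  -0.2239  0.0608] [359. 268.]
selector_tip 0.62 [ 0.4346 -0.5213  0.0785] [ 52. 224.]
mark_ring 0.63 [ 0.4946 -0.1767  0.0351] [395. 220.]
mark_ring 0.32 [ 0.3701  0.0113 -0.0006] [551.  76.]
mark_disc 0.74 [ 0.4701 -0.2786  0.0357] [302. 214.]
lamp_box 0.89 [ 0.7204 -0.3254 -0.0025] [301. 386.]
lamp_box 0.81 [ 0.4964 -0.2359 -0.0003] [342. 223.]
lamp_box 0.78 [ 0.3803 -0.5055 -0.0034] [ 98. 162.]
```

View pics/w0.png

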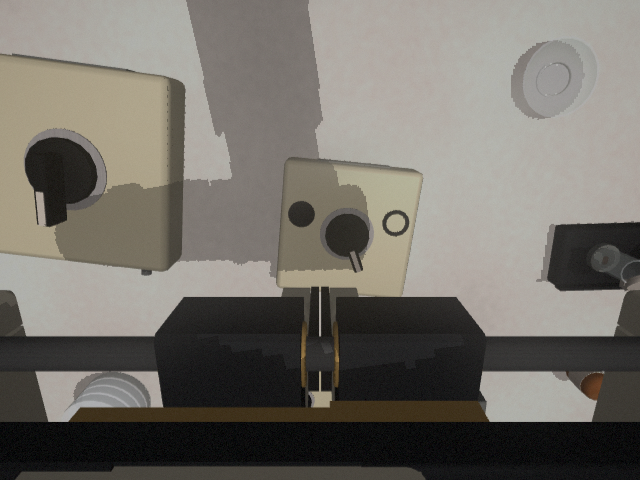

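The crop shows the middle-sized box at (345,228), with the ring at (396,222) and the solid disc at (301,214). The lever's white line runs from (350,247) to (360,271). The ring is anticlockwise of the lever, about 1.4 rad. Next is the rack.

Request:
drive_tool(
  targets=[
    [0.1,0.95,0,0,0,0],
    [0.1,0.95,0,0,0,0],
    [0.1,0.95,0,0,0,0],
    [0.1,0.95,0,0,0,0],
    [0.1,0.95,0,0,0,0],
  ],
)

```text
t: 3.58
eef_pos: [0.4765, -0.0666, 0.2864]
ee_rot: [-3.141, -0.0, 2.982]
force: [-0.0, 0.9, 0.2]
width: 0.0005
```

Request:
drive_tool(
  targets=[
    [0.1,0.95,0,0,0,0],
    [0.1,0.95,0,0,0,0],
    [0.1,0.95,0,0,0,0],
    [0.1,0.95,0,0,0,0],
    [0.1,0.95,0,0,0,0],
  ],
)

```text
t: 4.2
eef_pos: [0.497, 0.1233, 0.2864]
ee_rot: [-3.141, -0.0, 2.982]
force: [1.3, -0.1, -0.2]
width: 0.0003
```

Run:
```python
from h import *
s=arm.get_state(); print(s["eef_pos"],s["ee_rot"],s["q"])
im,d=arm.grab_frame("wrist"); cv2.imwrite("pics/w1.png",im[:,:,::-1]); C=cloud("wrist",d); np.save("pics/w1.npy",C)
for t in ["hinge_wide","hinge_ajar","hinge_large","lip_wide","lip_ajar","lip_large","vial_wide","vial_ajar","vial_large","rack"]:
    for r in arm.landmark_of(t,"wrist")[:2]: p=w("wrist",r["point"]); print(t,round(r["score"],2),p,np.round(px("wrist",p)))
# lamp box geometry from the earlier frame
P=np.load("pics/w0.npy");im0=cv2.imread("pics/w0.png").astype(int)
for n,(u,v) in dict(ring=(396,222),disc=(301,214)).items():
    m=np.zeros((480,640),bool);m[v-17:v+18,u-17:u+18]=1;m&=(im0.max(2)<60)&(abs(P[...,2]-.04)<.008)
    print(n,P[m].mean(0),m.sum())
m=np.zeros((480,640),bool);m[205:285,318:378]=1
L=m&(P[...,2]>.06)&(P[...,2]<.08);q=P[L][:,:2];print("lever",len(q),q.mean(0),np.linalg.svd(q-q.mean(0))[2][0],P[L][:,2].mean())
D=m&(abs(P[...,2]-.049)<.004)&(im0.max(2)<60);print("dial",P[D].min(0),P[D].max(0))
```

```text
[0.497  0.1233 0.2864] [-3.1413 -0.0001  2.982 ] [ 0.6272  0.0523 -0.2435  0.0001 -1.2753 -2.3576]
hinge_wide 0.67 [0.6162 0.2143 0.0724] [419. 300.]
hinge_wide 0.57 [ 0.5929  0.1421 -0.0024] [346. 265.]
hinge_ajar 0.9 [0.594  0.0563 0.0728] [273. 303.]
hinge_large 0.3 [ 0.7528  0.0571 -0.0009] [302. 381.]
lip_wide 0.25 [0.5683 0.0624 0.11  ] [270. 296.]
lip_large 0.79 [0.5514 0.1408 0.089 ] [347. 260.]
vial_wide 0.79 [0.6012 0.2155 0.0224] [411. 270.]
vial_ajar 0.85 [0.5783 0.058  0.021 ] [278. 271.]
vial_large 0.73 [0.5901 0.1386 0.0208] [345. 270.]
rack 0.95 [ 0.5924  0.1401 -0.0002] [346. 265.]
ring [ 0.5021 -0.1837  0.0428] 43
disc [ 0.4745 -0.2752  0.043 ] 506
lever 452 [ 0.5138 -0.2278] [0.9831 0.1829] 0.07037280066967247
dial [ 0.4811 -0.2531  0.0453] [ 0.5282 -0.2062  0.0529]
```

View pics/w1.png

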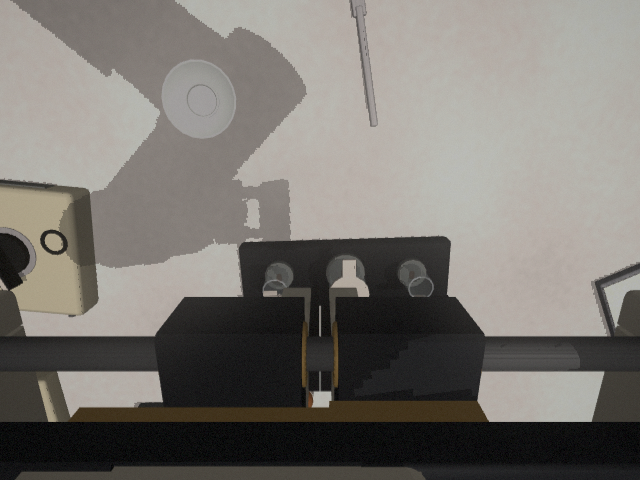

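Request:
drive_tool(
  targets=[
    [0.84,0.42,0,0,0,0],
    [0.84,0.42,0,0,0,0],
    [0.84,0.42,0,0,0,0],
    [0.84,0.42,0,0,0,0],
    [0.84,0.42,0,0,0,0],
  ],
)

```text
t: 5.38
eef_pos: [0.6662, 0.2077, 0.2865]
ee_rot: [-3.142, 0.0, 2.983]
force: [0.2, 1.5, 0.9]
width: 0.0002
```

Run:
```python
from h import *
X=np.array([.989,-.148]);Y=np.array([.148,.989])
for n in ["scene","side"]:
    d=np.load(f"pics/{n}0.npy");C=cloud(n,d).reshape(-1,3)
    for nm,h in dict(wide=(.6165,.2145),ajar=(.5935,.0595),large=(.610,.137)).items():
        r=C[:,:2]-h;u=r@X;v=r@Y;m=(abs(v)<.03)&(abs(u)<.07)&(C[:,2]>.078)&(C[:,2]<.2)
        print(n,nm,m.sum(),"v",v[m].mean())
        for z in np.arange(.08,.13,.01):
            k=m&(abs(C[:,2]-z)<.005)
            if k.sum(): print("  z%.2f n%d u %.3f..%.3f v %.3f..%.3f"%(z,k.sum(),u[k].min(),u[k].max(),v[k].min(),v[k].max()))
print(arm.get_state()["eef_pos"])
```

```text
scene wide 117 v -0.003473079049017713
  z0.08 n20 u -0.004..0.005 v -0.015..0.011
  z0.09 n33 u -0.005..0.005 v -0.014..0.014
  z0.10 n30 u -0.005..0.004 v -0.014..0.010
  z0.11 n17 u -0.001..0.004 v -0.009..0.005
  z0.12 n17 u -0.003..0.003 v -0.009..0.006
scene ajar 180 v -0.0010131629007227557
  z0.08 n43 u -0.009..0.006 v -0.014..0.013
  z0.09 n77 u -0.017..-0.001 v -0.015..0.015
  z0.10 n43 u -0.026..-0.011 v -0.010..0.009
  z0.11 n17 u -0.030..-0.022 v -0.008..0.006
scene large 321 v -0.004101610371971465
  z0.08 n45 u -0.034..0.004 v -0.023..0.007
  z0.09 n275 u -0.060..0.003 v -0.023..0.021
  z0.10 n1 u -0.038..-0.038 v -0.000..-0.000
side wide 224 v 0.001338362556343865
  z0.08 n29 u -0.005..0.003 v -0.009..0.012
  z0.09 n65 u -0.005..0.005 v -0.014..0.015
  z0.10 n68 u -0.007..0.005 v -0.013..0.013
  z0.11 n35 u -0.004..0.002 v -0.007..0.008
  z0.12 n27 u -0.004..0.003 v -0.007..0.006
side ajar 86 v 0.005239150064130483
  z0.08 n10 u -0.012..0.004 v -0.010..0.014
  z0.09 n38 u -0.019..-0.005 v -0.011..0.016
  z0.10 n18 u -0.027..-0.014 v -0.008..0.010
  z0.11 n20 u -0.031..-0.023 v -0.005..0.008
side large 467 v 0.0018872823046596852
  z0.08 n48 u -0.058..0.002 v -0.015..0.020
  z0.09 n419 u -0.061..0.002 v -0.021..0.021
[0.6662 0.2077 0.2865]
```

Request:
drive_tool(
  targets=[
    [0,0,-0.92,0,0,0],
    [0,0,-0.92,0,0,0],
    [0,0,-0.92,0,0,0],
    [0,0,-0.92,0,0,0],
    [0,0,-0.92,0,0,0],
  ],
)

```text
t: 6.0
eef_pos: [0.6651, 0.2071, 0.1014]
ee_rot: [3.142, 0.0, 2.983]
force: [-0.2, 1.1, 0.7]
width: 0.0005
```

Request:
drive_tool(
  targets=[
    [-0.4,0.06,0,0,0,0],
    [-0.4,0.06,0,0,0,0],
    [-0.4,0.06,0,0,0,0],
    [-0.3,0.04,0,0,0,0],
    [-0.2,0.03,-0.1,0,0,0],
  ],
)

```text
t: 6.62
eef_pos: [0.5967, 0.2182, 0.0999]
ee_rot: [3.14, 0.002, 2.984]
force: [0.5, 1.0, 0.3]
width: 0.0004
```

Request:
drive_tool(
  targets=[
    [-0.2,0.03,-0.15,0,0,0],
    [-0.15,0.02,-0.15,0,0,0],
    [-0.05,0.0,-0.15,0,0,0],
    [0,0,-0.05,0,0,0],
    [0,0,0,0,0,0],
  ],
)

```text
t: 7.25
eef_pos: [0.5811, 0.2194, 0.0782]
ee_rot: [-3.141, -0.0, 2.984]
force: [0.1, -0.5, 0.8]
width: 0.0001
```

Request:
drive_tool(
  targets=[
    [0,0,-0.04,0,0,0],
    [0,0,-0.03,0,0,0],
    [0,0,0,0,0,0],
  ],
)

```text
t: 7.62
eef_pos: [0.5814, 0.2196, 0.0771]
ee_rot: [3.141, 0.001, 2.984]
force: [-2.8, -1.2, 8.8]
width: 0.0003
```

Request:
drive_tool(
  targets=[
    [0,0,-0.02,0,0,0],
    [0,0,-0.02,0,0,0],
    [0,0,0,0,0,0],
  ],
)

```text
t: 8.0
eef_pos: [0.5814, 0.2196, 0.0767]
ee_rot: [3.141, 0.002, 2.984]
force: [-7.5, -1.6, 19.0]
width: 0.0005
```

Request:
drive_tool(
  targets=[
    [0,0,0.8,0,0,0],
    [0,0,0.9,0,0,0],
    [-0.13,-0.98,0,0,0,0],
    [-0.13,-0.98,0,0,0,0],
    [-0.13,-0.98,0,0,0,0],
  ],
)

```text
t: 8.62
eef_pos: [0.5653, 0.1009, 0.1424]
ee_rot: [3.141, 0.0, 2.984]
force: [1.1, 0.2, -0.5]
width: 0.0005
```

Request:
drive_tool(
  targets=[
    [0.02,-0.95,0,0,0,0],
    [0,0,-0.6,0,0,0],
    [0,0,-0.5,0,0,0],
    [0,0,-0.4,0,0,0],
    [0,0,-0.1,0,0,0],
  ],
)

```text
t: 9.25
eef_pos: [0.5659, 0.0638, 0.0772]
ee_rot: [-3.141, -0.001, 2.984]
force: [-3.5, -0.9, 5.9]
width: 0.0007
```

Request:
drive_tool(
  targets=[
    [0,0,-0.03,0,0,0],
    [0,0,-0.03,0,0,0],
    [0,0,0,0,0,0],
  ],
)

```text
t: 9.62
eef_pos: [0.566, 0.0639, 0.0771]
ee_rot: [-3.141, 0.0, 2.984]
force: [-6.3, -0.5, 10.0]
width: 0.0005
```

Request:
drive_tool(
  targets=[
    [0,0,0.7,0,0,0],
    [-0.7,0.4,0.8,0,0,0],
    [-0.7,0.5,0.8,0,0,0],
    [-0.7,0.5,0,0,0,0],
    [-0.7,0.5,0,0,0,0],
  ],
)

```text
t: 10.25
eef_pos: [0.454, 0.1411, 0.169]
ee_rot: [3.139, 0.002, 2.984]
force: [0.1, 0.6, -0.6]
width: 0.0005
```

```bash
cat > caps.py <<'E'
from h import *
X=np.array([.989,-.148]);Y=np.array([.148,.989])
print(arm.get_state()["eef_pos"])
for n in ["scene","side"]:
    im,d=arm.grab_frame(n);C=cloud(n,d).reshape(-1,3); import sys; cv2.imwrite(f"pics/{n}_{sys.argv[1]}.png",im[:,:,::-1])
    for nm,h in dict(wide=(.6165,.2145),ajar=(.5935,.0595),large=(.610,.137)).items():
        r=C[:,:2]-h;u=r@X;v=r@Y;m=(abs(v)<.025)&(u<.03)&(u>-.062)&(C[:,2]>.068)&(C[:,2]<.2)
        k=m&(u<-.033);z=C[m,2];print(n,nm,m.sum(),"zmax95 %.3f u %.3f..%.3f lip z %s"%(np.percentile(z,95),u[m].min(),u[m].max(),np.percentile(C[k,2],[10,50,90]) if k.sum() else None))
E
python3 caps.py a
```

```text
[0.454  0.1411 0.169 ]
scene wide 176 zmax95 0.081 u -0.046..0.004 lip z [0.0754 0.0776 0.0794]
scene ajar 202 zmax95 0.080 u -0.043..0.006 lip z [0.0754 0.0778 0.0798]
scene large 371 zmax95 0.092 u -0.060..0.004 lip z [0.0873 0.0898 0.0915]
side wide 298 zmax95 0.079 u -0.046..0.003 lip z [0.0745 0.0772 0.0792]
side ajar 12 zmax95 0.079 u -0.040..-0.022 lip z [0.0771 0.0784 0.0793]
side large 531 zmax95 0.091 u -0.060..0.003 lip z [0.0734 0.0881 0.0907]
```

Request:
drive_tool(
  targets=[
    [0.9,0.1,-0.5,0,0,0],
    [0.9,0.11,-0.5,0,0,0],
    [0,0,-0.75,0,0,0],
    [0,0,-0.72,0,0,0],
    [0,0,0,0,0,0],
  ],
)

```text
t: 10.98
eef_pos: [0.5255, 0.1475, 0.0673]
ee_rot: [-3.139, -0.003, 2.983]
force: [-0.6, -0.2, -0.4]
width: 0.0001
```

Request:
drive_tool(
  targets=[
    [0.3,-0.05,0,0,0,0],
    [0.32,-0.05,0,0,0,0],
    [0,0,0,0,0,0],
  ],
)

```text
t: 11.35
eef_pos: [0.5418, 0.1446, 0.0684]
ee_rot: [-3.139, -0.016, 2.981]
force: [-47.0, 20.5, 24.4]
width: 0.0007
```

The 47 N in x shows the vertical finger meeting the lip's end rather than going under it. I'll back off and grip the lip from its sides instead.

Request:
drive_tool(
  targets=[
    [-0.5,0.1,0,0,0,0],
    [-0.5,0.1,0,0,0,0],
    [-0.8,0.1,0.8,0,0,0],
    [-0.8,0.1,0.8,0,0,0],
    [0,0,0,0,0,0],
  ],
  claw=0.42,
  newtons=5,
)

```text
t: 11.98
eef_pos: [0.4482, 0.162, 0.1374]
ee_rot: [3.135, 0.006, 2.986]
force: [0.4, 1.0, -0.1]
width: 0.0364
```

```bash
python3 caps.py b
python3 - <<'E'
from h import *
X=np.array([.989,-.148]);Y=np.array([.148,.989])
im,d=arm.grab_frame("wrist");Cw=cloud("wrist",d).reshape(-1,3);cv2.imwrite("pics/w2.png",im[:,:,::-1])
cl={"wrist":Cw}
for n in ["scene","side"]: cl[n]=cloud(n,arm.grab_frame(n)[1]).reshape(-1,3)
for n,C in cl.items():
    r=C[:,:2]-(.610,.137);u=r@X;v=r@Y
    for a,b in [(-.07,-.056),(-.056,-.047),(-.03,-.012)]:
        m=(u>a)&(u<b)&(abs(v)<.035)&(C[:,2]>.084)&(C[:,2]<.1)
        if m.sum(): print(n,a,b,m.sum(),"v",v[m].min(),v[m].max(),"u min",u[m].min(),"z",np.median(C[m,2]))
s=arm.get_state();print(s["eef_pos"],s["ee_rot"],s["width"])
E
```

```text
[0.4482 0.162  0.1374]
scene wide 181 zmax95 0.080 u -0.046..0.005 lip z [0.075  0.0773 0.0792]
scene ajar 204 zmax95 0.081 u -0.045..0.006 lip z [0.0756 0.0772 0.0803]
scene large 379 zmax95 0.093 u -0.061..0.004 lip z [0.0886 0.0906 0.0925]
side wide 299 zmax95 0.080 u -0.046..0.003 lip z [0.0748 0.0772 0.079 ]
side ajar 31 zmax95 0.079 u -0.046..-0.022 lip z [0.0754 0.0774 0.0786]
side large 23 zmax95 0.088 u -0.031..-0.014 lip z None
scene -0.07 -0.056 7 v -0.008654820778740151 0.0046100957295531 u min -0.05880157307586766 z 0.09121631177770595
scene -0.056 -0.047 22 v -0.008043947255234864 0.006867259380722559 u min -0.055933397942793485 z 0.09098060022211335
scene -0.03 -0.012 122 v -0.023061764968769195 0.020274896482365395 u min -0.029897127218547 z 0.09005123443777763
side -0.03 -0.012 4 v 0.01883947556414657 0.020635461013276905 u min -0.02200889459175347 z 0.08693013367163871
[0.4476 0.1602 0.1328] [-3.1414 -0.0001  2.9832] 0.03685979152416211
```

View pics/w2.png

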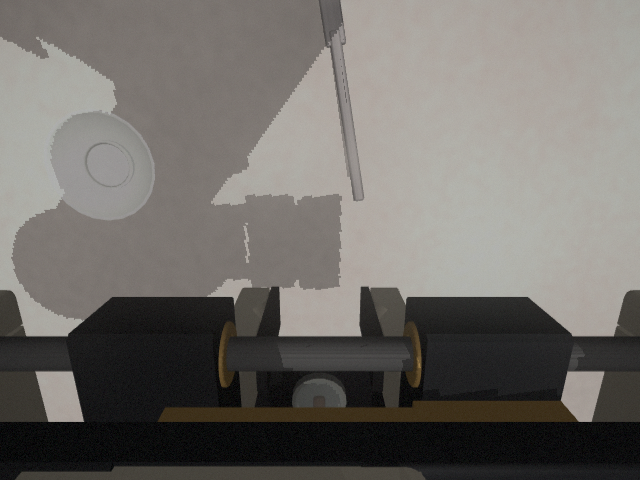

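Request:
drive_tool(
  targets=[
    [0.89,-0.13,0,0,0,0],
    [0.89,-0.13,0,0,0,0],
    [0.89,-0.13,0,0,0,0],
    [0,0,0,0,0,0],
  ],
)

```text
t: 12.72
eef_pos: [0.5559, 0.1438, 0.1312]
ee_rot: [-3.14, -0.002, 2.981]
force: [-0.5, -0.0, -0.2]
width: 0.0367
```

Request:
drive_tool(
  targets=[
    [0,0,-0.6,0,0,0],
    [0,0,-0.5,0,0,0],
    [0,0,-0.22,0,0,0],
    [0,0,0,0,0,0],
  ],
)

```text
t: 13.22
eef_pos: [0.5534, 0.1444, 0.0795]
ee_rot: [-3.14, -0.001, 2.984]
force: [-0.8, 0.5, 0.1]
width: 0.0367
```

Request:
drive_tool(
  targets=[
    [0,0,0,0,0,0],
    [0,0,0,0,0,0],
    [0,0,0,0,0,0],
    [0,0,0,0,0,0],
  ],
  claw=0,
  newtons=5,
)

```text
t: 13.72
eef_pos: [0.5538, 0.1441, 0.0805]
ee_rot: [-3.141, 0.0, 2.984]
force: [0.6, -4.2, -0.0]
width: 0.0135
```

Request:
drive_tool(
  targets=[
    [0.03,0,0.24,0,0,0],
    [0.07,-0.01,0.23,0,0,0],
    [0.11,-0.015,0.215,0,0,0],
    [0.145,-0.02,0.195,0,0,0],
    [0,0,0,0,0,0],
  ],
)

```text
t: 14.35
eef_pos: [0.568, 0.1422, 0.1164]
ee_rot: [-3.141, -0.0, 2.983]
force: [-1.4, -4.8, 0.3]
width: 0.0137
```

Request:
drive_tool(
  targets=[
    [0.175,-0.025,0.165,0,0,0],
    [0.2,-0.03,0.135,0,0,0],
    [0.22,-0.03,0.095,0,0,0],
    [0.235,-0.035,0.055,0,0,0],
    [0,0,0,0,0,0],
  ],
)

```text
t: 14.98
eef_pos: [0.6017, 0.1373, 0.1338]
ee_rot: [-3.141, -0.0, 2.983]
force: [-1.5, -5.8, -0.5]
width: 0.0138
```

```bash
python3 caps.py c;  python3 - <<'E'
import cv2
a=cv2.imread("pics/scene_c.png")[120:250,320:450];cv2.imwrite("pics/c.png",cv2.resize(a,None,fx=4,fy=4))
E
```

```text
[0.6017 0.1373 0.1338]
scene wide 141 zmax95 0.080 u -0.027..0.024 lip z None
scene ajar 205 zmax95 0.080 u -0.044..0.006 lip z [0.0765 0.0779 0.0795]
scene large 502 zmax95 0.162 u -0.041..0.006 lip z [0.0712 0.0788 0.0841]
side wide 298 zmax95 0.079 u -0.047..0.003 lip z [0.0744 0.0775 0.079 ]
side ajar 241 zmax95 0.080 u -0.045..0.005 lip z [0.0738 0.0765 0.0787]
side large 1090 zmax95 0.179 u -0.043..0.004 lip z [0.0697 0.0772 0.0845]
```

View pics/c.png

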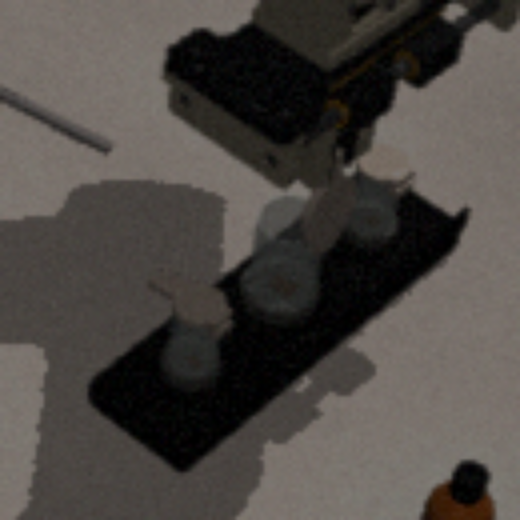

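The crop shows the large cap standing nearly upright at (325,220), with its lip in the jaws, and both small caps flat. I'll swing it a little further, release it and go up.

Request:
drive_tool(
  targets=[
    [0.2,-0.03,0.015,0,0,0],
    [0.08,-0.01,0,0,0,0],
    [0,0,0,0,0,0],
  ],
)

```text
t: 15.45
eef_pos: [0.6124, 0.1358, 0.1341]
ee_rot: [-3.14, -0.001, 2.983]
force: [-0.1, -4.9, -1.6]
width: 0.0136
```

Request:
drive_tool(
  targets=[
    [0,0,0,0,0,0],
    [0,0,0,0,0,0],
    [0,0,0,0,0,0],
  ],
  claw=0.42,
)

```text
t: 15.82
eef_pos: [0.6129, 0.1372, 0.1345]
ee_rot: [3.141, 0.001, 2.984]
force: [0.4, 0.2, -0.2]
width: 0.0349
```

Request:
drive_tool(
  targets=[
    [0,0,0.6,0,0,0],
    [0,0,0.9,0,0,0],
    [0,-0.6,0.6,0,0,-0.9],
    [0,-0.9,0,0,0,-1],
    [0,-0.9,0,0,0,-1],
  ],
)

```text
t: 16.45
eef_pos: [0.6127, 0.0402, 0.2188]
ee_rot: [3.14, 0.001, 2.678]
force: [-0.3, 0.5, -0.3]
width: 0.0366
```

```bash
python3 caps.py d;  python3 - <<'E'
import sys;sys.path.insert(0,".")
from h import *
X=np.array([.989,-.148]);Y=np.array([.148,.989])
for n in ["scene","side"]:
    C=cloud(n,arm.grab_frame(n)[1]).reshape(-1,3);r=C[:,:2]-(.61,.137);u=r@X;v=r@Y
    for z in np.arange(.095,.15,.01):
        k=(abs(C[:,2]-z)<.005)&(abs(v)<.025)&(abs(u)<.06)
        if k.sum(): print(n,"z%.3f n%d u %.3f..%.3f"%(z,k.sum(),u[k].min(),u[k].max()))
print(arm.get_state()["q"],arm.get_state()["ee_rot"])
E
```

```text
[0.6127 0.0402 0.2188]
scene wide 171 zmax95 0.080 u -0.045..0.004 lip z [0.0748 0.078  0.0798]
scene ajar 205 zmax95 0.080 u -0.044..0.007 lip z [0.0753 0.0779 0.0801]
scene large 354 zmax95 0.139 u -0.042..0.010 lip z [0.0692 0.0768 0.0846]
side wide 296 zmax95 0.080 u -0.047..0.003 lip z [0.0753 0.0775 0.079 ]
side ajar 243 zmax95 0.079 u -0.045..0.004 lip z [0.074 0.077 0.079]
side large 724 zmax95 0.138 u -0.042..0.011 lip z [0.0701 0.0771 0.0842]
scene z0.095 n23 u 0.004..0.007
scene z0.105 n38 u -0.001..0.008
scene z0.115 n36 u -0.000..0.008
scene z0.125 n37 u -0.000..0.008
scene z0.135 n17 u 0.004..0.009
scene z0.145 n18 u 0.003..0.011
side z0.095 n63 u -0.004..0.004
side z0.105 n82 u -0.004..0.008
side z0.115 n100 u -0.003..0.009
side z0.125 n74 u -0.003..0.009
side z0.135 n36 u 0.001..0.009
side z0.145 n28 u 0.002..0.010
[ 0.3832  0.2641 -0.1421 -0.0002 -1.1638 -2.416 ] [3.1408 0.0005 2.6796]
```

The large cap stands at about 1.6 rad and both small caps are shut. Next I'll unwind the wrist on the way to the middle lamp box.

Request:
drive_tool(
  targets=[
    [-0.07,-0.28,0.07,0,0,-1],
    [-0.07,-0.28,0.07,0,0,-1],
    [-0.07,-0.28,0.07,0,0,-1],
    [-0.07,-0.28,0.07,0,0,-1],
    [-0.07,-0.28,0.07,0,0,-1],
  ],
)

```text
t: 17.27
eef_pos: [0.5986, -0.0146, 0.2321]
ee_rot: [3.141, -0.0, 2.155]
force: [0.1, 0.6, 0.4]
width: 0.037
```

Request:
drive_tool(
  targets=[
    [-0.07,-0.28,0.07,0,0,-1],
    [-0.07,-0.28,0.07,0,0,-1],
    [-0.07,-0.28,0.07,0,0,-1],
    [-0.07,-0.28,0.07,0,0,-1],
    [-0.07,-0.28,0.07,0,0,-1],
  ],
)

```text
t: 17.9
eef_pos: [0.5908, -0.122, 0.2421]
ee_rot: [3.128, -0.083, 1.719]
force: [0.1, 1.3, -0.0]
width: 0.0367
```

Request:
drive_tool(
  targets=[
    [-0.07,-0.28,0.07,0,0,-1],
    [-0.07,-0.28,0.07,0,0,-1],
    [-0.07,-0.28,0.07,0,0,-1],
    [-0.07,-0.28,0.07,0,0,-1],
    [-0.07,-0.28,0.07,0,0,-1],
  ],
)

```text
t: 18.52
eef_pos: [0.5599, -0.2631, 0.2361]
ee_rot: [3.089, -0.215, 1.351]
force: [0.1, -0.1, 0.3]
width: 0.0369
```

Request:
drive_tool(
  targets=[
    [-0.07,-0.28,0.07,0,0,-1],
    [-0.07,-0.28,0.07,0,0,-1],
    [-0.07,-0.28,0.07,0,0,-1],
    [-0.07,-0.28,0.07,0,0,-1],
    [-0.07,-0.28,0.07,0,0,-1],
  ],
)

```text
t: 19.15
eef_pos: [0.5013, -0.388, 0.2146]
ee_rot: [3.024, -0.344, 0.993]
force: [-0.3, 0.2, -0.4]
width: 0.0369
```

Request:
drive_tool(
  targets=[
    [-0.07,-0.28,0.07,0,0,-1],
    [-0.07,-0.28,0.07,0,0,-1],
    [-0.07,-0.28,0.07,0,0,-1],
    [-0.07,-0.28,0.07,0,0,-0.9],
    [0,0,0,0,0,0],
  ],
)

```text
t: 19.77
eef_pos: [0.4448, -0.4686, 0.1892]
ee_rot: [2.961, -0.443, 0.712]
force: [-0.3, -0.0, -0.6]
width: 0.0369
```

```bash
cat > lamp.py <<'E'
from h import *
import sys
s=arm.get_state();print(s["eef_pos"],s["ee_rot"],s["q"])
im,d=arm.grab_frame("wrist");P=cloud("wrist",d);cv2.imwrite(f"pics/{sys.argv[1]}.png",im[:,:,::-1])
for t in ["selector_axis","selector_tip","mark_ring","mark_disc"]:
    for r in arm.landmark_of(t,"wrist")[:2]: p=w("wrist",r["point"]); print(t,round(r["score"],2),p,np.round(px("wrist",p)))
near=np.linalg.norm(P[...,:2]-(.501,-.231),axis=-1)<.045
L=near&(P[...,2]>.064)&(P[...,2]<.08);q=P[L][:,:2];a=np.linalg.svd(q-q.mean(0),full_matrices=False)[2][0];e=(q-q.mean(0))@a
print("lever",len(q),q.mean(0),a,e.min(),e.max(),np.arctan2(a[1],a[0]))
D=near&(P[...,2]<.0525)&(P[...,2]>.046)&(im.max(2)<45)
(c,sz,_)=cv2.minAreaRect(P[D][:,:2].astype(np.float32)*1000);c2,rr=cv2.minEnclosingCircle(P[D][:,:2].astype(np.float32)*1000);print("dial",c,sz,c2,rr)
for n,g in dict(ring=(.497,-.178),disc=(.472,-.276)).items():
    m=(np.linalg.norm(P[...,:2]-g,axis=-1)<.022)&(abs(P[...,2]-.04)<.006)&(im.max(2)<70)
    if m.sum()>5: print(n,m.sum(),cv2.minEnclosingCircle(P[m][:,:2].astype(np.float32)*1000),P[m].mean(0))
E
python3 lamp.py w3
```

```text
[ 0.4448 -0.4686  0.1892] [ 2.9611 -0.4433  0.7121] [-0.7895  0.2817 -0.0853 -0.4961 -1.0318 -3.03  ]
selector_axis 0.95 [ 0.4987 -0.2321  0.0614] [95. 70.]
selector_axis 0.65 [ 0.3864 -0.5059  0.0812] [286. 403.]
selector_tip 0.96 [ 0.4338 -0.5185  0.0796] [338. 357.]
selector_tip 0.78 [ 0.5341 -0.2249  0.0611] [119.  35.]
mark_ring 0.62 [ 0.4952 -0.1747  0.0377] [48. 47.]
mark_disc 0.97 [ 0.4709 -0.2774  0.0364] [128. 143.]
lever 1018 [ 0.5106 -0.2318] [-0.9848 -0.1736] -0.02557664503291725 0.02426394900354628 -2.9671246249627776
dial (500.5776672363281, -233.20150756835938) (46.431602478027344, 47.750465393066406) (505.41546630859375, -232.48345947265625) 28.42173957824707
ring 499 ((496.314453125, -176.85592651367188), 15.298384666442871) [ 0.4966 -0.1773  0.0416]
disc 949 ((470.26666259765625, -277.6871643066406), 14.850398063659668) [ 0.4705 -0.2781  0.0417]
```

View pics/w3.png

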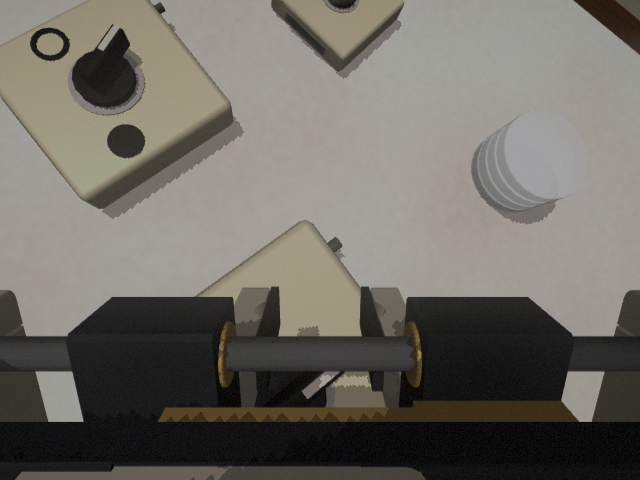

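The picture shows the middle box at upper left: ring at (50,44), disc at (126,141), lever at (110,48). I turned the wrist the wrong way and the last joint ran to its end, which tilted the tool. Nothing was touched. I'll work out the correction.

Run:
```python
from h import *
s=arm.get_state();R=Ro.from_euler("xyz",s["ee_rot"])
for y in [1.0,1.3,1.6]:
    T=Ro.from_euler("xyz",[np.pi,0,y]); print(y,(T*R.inv()).as_rotvec()/np.radians(6))
```

```text
1.0 [-2.0844  4.0687  3.0486]
1.3 [-2.7005  3.7554  5.8577]
1.6 [-3.2943  3.3741  8.6647]
```

Request:
drive_tool(
  targets=[
    [0,0,0.4,-0.36,0.38,0.96],
    [0,0,0.4,-0.36,0.38,0.96],
    [0,0,0.4,-0.36,0.38,0.96],
    [0,0,0.4,-0.36,0.38,0.96],
    [0,0,0.4,-0.37,0.37,0.96],
  ],
)

```text
t: 20.65
eef_pos: [0.4462, -0.4679, 0.2706]
ee_rot: [3.016, -0.175, 1.207]
force: [0.2, -0.4, -0.9]
width: 0.037
```

Request:
drive_tool(
  targets=[
    [0.2,0.4,0,-0.37,0.37,0.97],
    [0.2,0.4,0,-0.37,0.37,0.97],
    [0.2,0.4,0,-0.37,0.37,0.97],
    [0.2,0.4,0,-0.37,0.37,0.97],
    [0,0.4,0,0,0,1],
  ],
)

```text
t: 21.28
eef_pos: [0.4789, -0.3865, 0.2694]
ee_rot: [-3.141, 0.002, 1.71]
force: [0.2, 1.0, 0.6]
width: 0.0372
```

Run:
```python
from h import *
s=arm.get_state();R=Ro.from_euler("xyz",s["ee_rot"]);print(s["q"],s["eef_pos"],s["ee_rot"],s["t"])
T=Ro.from_euler("xyz",[np.pi,0,s["ee_rot"][2]]); print((T*R.inv()).as_rotvec()/np.radians(6))
```

```text
[-0.3609  0.2372 -0.0616  0.0018 -1.2719 -2.6416] [ 0.4789 -0.3865  0.2694] [-3.1408  0.0016  1.7104] 21.275
[ 0.016  -0.0053  0.    ]
```

Request:
drive_tool(
  targets=[
    [-0.03,0.22,0.03,0,0,1],
    [-0.03,0.22,0.03,0,0,1],
    [-0.03,0.22,0.03,0,0,1],
    [-0.03,0.22,0.03,0,0,1],
    [-0.03,0.22,0.03,0,0,1],
  ],
)

```text
t: 21.9
eef_pos: [0.4719, -0.3434, 0.2761]
ee_rot: [3.141, 0.002, 2.232]
force: [-0.4, -0.9, 0.7]
width: 0.0369
```

Request:
drive_tool(
  targets=[
    [-0.03,0.22,0.03,0,0,1],
    [-0.03,0.22,0.03,0,0,1],
    [-0.03,0.22,0.03,0,0,1],
    [-0.03,0.22,0.03,0,0,1],
    [-0.03,0.22,0.03,0,0,1],
  ],
)

```text
t: 22.52
eef_pos: [0.4659, -0.2994, 0.2821]
ee_rot: [3.141, 0.002, 2.756]
force: [-0.5, 0.2, -0.1]
width: 0.0369
```

Request:
drive_tool(
  targets=[
    [-0.03,0.22,0.03,0,0,1],
    [-0.03,0.22,0.03,0,0,1],
    [-0.03,0.22,0.03,0,0,1],
    [-0.03,0.22,0.03,0,0,1],
    [-0.03,0.22,0.03,0,0,1],
  ],
)

```text
t: 23.15
eef_pos: [0.4598, -0.2554, 0.2881]
ee_rot: [3.141, 0.002, -3.004]
force: [-0.5, 0.1, -0.4]
width: 0.0368
```

Request:
drive_tool(
  targets=[
    [0,0,0,0,0,0.3],
    [0,0,0,0,0,0],
  ],
)

```text
t: 23.4
eef_pos: [0.4597, -0.2562, 0.2878]
ee_rot: [3.141, 0.001, -2.978]
force: [-0.1, -1.1, 0.5]
width: 0.0366
```

```bash
python3 lamp.py w4
```

```text
[ 0.4597 -0.2562  0.2878] [ 3.1412  0.0014 -2.9779] [-0.136   0.0757 -0.2144 -0.0008 -1.2794 -1.2709]
selector_axis 0.88 [ 0.3818 -0.5117  0.0827] [49. 77.]
selector_axis 0.61 [ 0.502  -0.2328  0.0592] [336. 245.]
selector_tip 0.95 [ 0.4348 -0.5202  0.0816] [ 43. 136.]
selector_tip 0.74 [ 0.5329 -0.2219  0.0606] [340. 274.]
mark_ring 0.76 [ 0.4958 -0.175   0.0388] [386. 242.]
mark_disc 0.72 [ 0.4724 -0.2778  0.0333] [299. 207.]
lever 447 [ 0.5102 -0.2306] [0.984  0.1779] -0.023966081193806808 0.025601324261406617 0.17887578443616334
dial (497.19927978515625, -237.8291015625) (34.68235397338867, 41.826744079589844) (499.10076904296875, -234.47251892089844) 22.399192810058594
ring 193 ((496.0752868652344, -177.68429565429688), 14.324853897094727) [ 0.4958 -0.1779  0.0413]
disc 533 ((469.9229431152344, -278.2938537597656), 14.3998441696167) [ 0.4699 -0.2783  0.0414]
```

Request:
drive_tool(
  targets=[
    [0.51,0.3,-0.9,0,0,0],
    [0.5,0.3,-0.9,0,0,0],
    [0,0,-1,0,0,0],
    [0,0,-1,0,0,0],
    [0,0,-1,0,0,0],
  ],
)

```text
t: 24.28
eef_pos: [0.4998, -0.2326, 0.0945]
ee_rot: [3.141, 0.001, -2.978]
force: [0.1, 0.4, 0.1]
width: 0.0365
```

Request:
drive_tool(
  targets=[
    [0,0,-0.6,0,0,0],
    [0,0,-0.4,0,0,0],
    [0,0,-0.05,0,0,0],
    [0,0,0,0,0,0],
  ],
)

```text
t: 24.78
eef_pos: [0.5003, -0.2326, 0.0544]
ee_rot: [3.142, 0.002, -2.977]
force: [0.4, -0.9, 0.5]
width: 0.0368
```

Request:
drive_tool(
  targets=[
    [0,0,0,0,0,0],
    [0,0,0,0,0,0],
    [0,0,0,0,0,0],
    [0,0,0,0,0,0],
  ],
  claw=0,
  newtons=15,
)

```text
t: 25.28
eef_pos: [0.4999, -0.2317, 0.0541]
ee_rot: [3.14, 0.002, -2.978]
force: [-0.3, 5.4, 4.2]
width: 0.0098
```

Request:
drive_tool(
  targets=[
    [0,0,0,0,0,0.5],
    [0,0,0,0,0,1],
    [0,0,0,0,0,1],
    [0,0,0,0,0,1],
    [0,0,0,0,0,1],
  ],
)

```text
t: 25.9
eef_pos: [0.4999, -0.2317, 0.0541]
ee_rot: [3.141, 0.002, -2.503]
force: [-1.5, 5.7, 3.9]
width: 0.0096
```

Request:
drive_tool(
  targets=[
    [0,0,0,0,0,1],
    [0,0,0,0,0,1],
    [0,0,0,0,0,1],
    [0,0,0,0,0,1],
    [0,0,0,0,0,1],
  ],
)

```text
t: 26.52
eef_pos: [0.4999, -0.2318, 0.0541]
ee_rot: [3.141, 0.002, -1.979]
force: [-1.1, 4.8, 3.0]
width: 0.0096
```

Request:
drive_tool(
  targets=[
    [0,0,0,0,0,1],
    [0,0,0,0,0,1],
    [0,0,0,0,0,1],
    [0,0,0,0,0,1],
    [0,0,0,0,0,0.6],
  ],
)

```text
t: 27.15
eef_pos: [0.4999, -0.2318, 0.0542]
ee_rot: [-3.141, 0.002, -1.498]
force: [-0.6, 5.8, 4.5]
width: 0.01
```

Request:
drive_tool(
  targets=[
    [0,0,0,0,0,0],
    [0,0,0,0,0,0],
  ],
)

```text
t: 27.4
eef_pos: [0.4999, -0.2318, 0.0541]
ee_rot: [-3.142, 0.002, -1.501]
force: [-1.1, 5.0, 3.8]
width: 0.0098
```

Tool yaw gives a lever angle of 1.641 rad, against 1.643 rad for the ring. I'll release, retreat and check.

Request:
drive_tool(
  targets=[
    [0,0,0,0,0,0],
    [0,0,0,0,0,0],
    [0,0,0,0,0,0],
  ],
  claw=0.42,
)

```text
t: 27.78
eef_pos: [0.4997, -0.2325, 0.0536]
ee_rot: [3.141, 0.001, -1.501]
force: [-0.1, -0.2, 0.4]
width: 0.0339
```

Request:
drive_tool(
  targets=[
    [0,0,0.7,0,0,0],
    [0,0,1,0,0,0],
    [0,0,1,0,0,0],
    [0,-1,1,0,0,0],
    [0,-1,1,0,0,0],
  ],
)

```text
t: 28.4
eef_pos: [0.4997, -0.313, 0.2434]
ee_rot: [-3.141, 0.001, -1.5]
force: [1.2, -0.2, -0.8]
width: 0.0366
```

Request:
drive_tool(
  targets=[
    [-0.3,-1,0,0,0,0],
    [-0.3,-1,0,0,0,0],
    [0,0,0,0,0,0],
  ],
)

```text
t: 28.78
eef_pos: [0.4745, -0.3946, 0.2411]
ee_rot: [3.14, 0.001, -1.504]
force: [-0.7, 0.3, -0.6]
width: 0.0365
```

```bash
python3 caps.py f; python3 lamp.py w5
python3 - <<'E'
from h import *
for n in ["scene","side"]:
    im,d=arm.grab_frame(n);P=cloud(n,d)
    near=np.linalg.norm(P[...,:2]-(.5,-.232),axis=-1)<.045
    L=near&(P[...,2]>.064)&(P[...,2]<.08);q=P[L][:,:2]
    if len(q)>5: a=np.linalg.svd(q-q.mean(0),full_matrices=False)[2][0];print(n,len(q),q.mean(0),a)
a=cv2.imread("pics/scene_f.png")[130:310,190:450];cv2.imwrite("pics/f.png",cv2.resize(a,None,fx=3,fy=3))
E
```

```text
[ 0.4745 -0.3946  0.2411]
scene wide 176 zmax95 0.080 u -0.045..0.004 lip z [0.076  0.0773 0.08  ]
scene ajar 200 zmax95 0.080 u -0.044..0.006 lip z [0.0747 0.0771 0.0793]
scene large 352 zmax95 0.140 u -0.042..0.011 lip z [0.0708 0.0786 0.0851]
side wide 300 zmax95 0.079 u -0.048..0.003 lip z [0.0744 0.0772 0.0789]
side ajar 239 zmax95 0.079 u -0.045..0.005 lip z [0.074  0.077  0.0792]
side large 720 zmax95 0.137 u -0.042..0.009 lip z [0.0697 0.0769 0.0841]
[ 0.4753 -0.3927  0.2413] [ 3.1405  0.0016 -1.5023] [-0.3748  0.2557 -0.0997 -0.0011 -1.2171  0.4437]
selector_axis 0.88 [ 0.7238 -0.3246  0.0381] [ 71. 258.]
selector_axis 0.61 [ 0.3858 -0.5066  0.0828] [447.  86.]
selector_tip 0.98 [ 0.4329 -0.5208  0.0828] [389.  61.]
selector_tip 0.76 [ 0.4952 -0.1953  0.0592] [289. 392.]
mark_ring 0.72 [ 0.4944 -0.1757  0.0342] [291. 391.]
mark_disc 0.64 [ 0.4693 -0.2735  0.0354] [319. 317.]
lever 271 [ 0.499  -0.2132] [-0.0861  0.9963] -0.01701508730776727 0.017828976769932565 1.6569549589114099
dial (496.5918273925781, -232.13336181640625) (46.49015808105469, 26.34074592590332) (500.55072021484375, -232.79371643066406) 23.674152374267578
ring 169 ((496.89306640625, -177.32691955566406), 14.806138038635254) [ 0.496  -0.175   0.0415]
disc 501 ((470.2845458984375, -278.08819580078125), 14.304082870483398) [ 0.4703 -0.2782  0.0416]
scene 135 [ 0.5002 -0.2217] [ 0.0613 -0.9981]
side 82 [ 0.4979 -0.2154] [-0.0945  0.9955]
```

View pics/f.png

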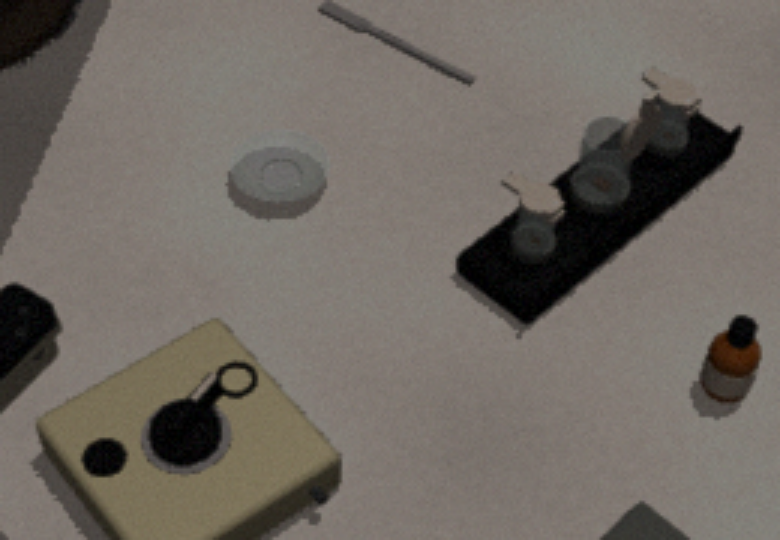

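The picture shows the lever pointing at the ring at (237,380), the large cap upright at (635,130), both small caps shut at (540,200) and (675,95), and the robot clear of everything. I'm handing in.

```bash
python3 -c "
from station import arm
s=arm.get_state();print(s['t'],abs(s['qd']).max());print(arm.job_done())"
```

```text
29.225 0.002881412215308161
the job is handed in; nothing more can be done
None
```

The job is handed in at 29.2 s, with all three steps done in order; no verdict is reported.

**What I did**
- **Small vials:** I pressed both caps shut from above, with 10–19 N at the wrist.
- **Large vial:** I gripped the lip of its cap, swung it up along its arc and released it.
- **Selector:** I gripped the lever on the middle-sized lamp box and turned it about 84° anticlockwise, the shorter way, to the ring.

**Last checks**
- **Small caps:** both lip tops are at about 77 mm, the shut height, in the scene and side cameras.
- **Large cap:** it stands at about 1.6 rad.
- **Lever:** I measured 1.63–1.67 rad in three views, against about 1.64 rad for the ring. That puts its line within about 2 mm of the ring's centre.
- **Loose things:** I saw the dish, spatula and bottle in the last picture and nothing looked disturbed, but I did not measure them. The slide box was mostly outside that crop. I never worked near any of the four.
- **Robot:** it was clear of everything and still.

**What went wrong**
- **First try at the large cap:** a vertical finger cannot get under the lip. It hit the lip's end with about 47 N in x (about 57 N in all) at the wrist, well under the 120 N limit. That is over the 40 N limit for the arm and gripper body; I took the contact to be the fingertip, so it should not count. The cap was unharmed.
- **Wrist turn:** I turned it the wrong way once and the last joint ran to its end at -3.03 rad, which tilted the tool. I saw no contact (wrist force stayed under 2 N), and I turned it back before gripping the lever.

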